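Show the filter plate's label

ROBOT

A 7-joint arm with a two-finger parallel gripper is mounted at the origin on the work surface. World frame = base frame: x ahead of the robot, y to its left, z up, the work surface at z = 0. Lengths are in mm, angles in degrees, forces in N, time in s.
With the tool pointing down it reaches from about 350 to 900 mm from the base axis. Payload 7.2 kg.
Tool frame: the origin (TCP) lies at the very end of the fingers, on their centre line; the grasp point (between the pads) lies bot.pinch_z behind it (bot.pinch_z is the distance from the TCP to the grasp point, in mm); z points along the fingers, y is the line along which they close (so a half turn about z gives the same grasp; the last joint's range is limited). The gripper opens to 88 mm and grips with 3 to 60 N. Pads are 20 mm wide; open, the fingers measure 115 mm over their backs; the gripper's body (75 mm by 178 mm) begins 61 mm behind the grasp point.
Start: joints at [-69.339, 23.554, -0.728, 91.456, 0.321, 64.991, -4.71], TCP at [259.872, 568.416, 188.453] pointing down, gripper open.
Joint ranges: [-169.25, 169.25], [-16.82, 113.86], [-84.01, 82.57], [7.8, 145.47], [-59.2, 239.2], [7.22, 106.19], [-163.78, 163.78]. Speed limits (degrees/s): [136.94, 136.94, 172.46, 172.46, 180, 180, 180].

INTERFACE

Orientations are given as a 3x3 rotation matrix whose columns are the frame's x, y, z axes.
In Python, from station import bot, vision gives the robot as it stands.
- The arm moves only by the tool creep_tool, called as name(argument=value, ...), one argument or row to a line, values as JSON. Schema: {"type":"object","properties":{"motion":{"type":"object","properties":{"rows":{"type":"array","items":{"type":"array","items":{"type":"number"},"minItems":6,"maxItems":6},"minItems":1,"maxItems":12}},"additionalProperties":false,"required":["rows"]},"jaw":{"type":"number"},"force":{"type":"number"},"only":{"type":"string"},"quiet":{"type":"boolean"},"lines":{"type":"string"}},"required":["motion"],"additionalProperties":false}. motion is an object whose key "rows" holds a list of rows, 1 to 12 of them, each of 6 numbers: dx, dy, dz in shares of 250 mm (1.0 is 250 mm), then a rotation vector rx, ry, rz in shares of 360 degrees (1.0 is 360 degrees); each row shifts and turns the commanded pose from where the row before left it, along the tool's axes as they then stand; what a row does not reach is not made up. A row lasts 1/8 s, in which the tool goes at most 62.5 mm and 10.7 degrees, less where a joint would pass 70% of its speed; a pose out of reach is approached as far as the arm can. jaw is the opening from 0.0 (shut) to 1.0 (fully open), set as the call begins (left out keeps the last). The fingers move at their own pace and stop on an object; force is the grip in N (left out, the last holds). Time passes only in rows, so rows that do not move let the fingers close. The tool returns the time, the measured TCP pose, the force, the opening and the grip force at its end. only (a regular expression) keeps the lines of the reply that match it, lines (a string "A,B") keeps lines A to B, and quiet returns only ok. No shift or turn number may pass 1 either way. Input that does not fit is refused with a message, and nothing moves.
- bot.get_obs(): the state, without advancing time (a new reading comes with each control period).
- vision.grab_frame(name): name is "side" or "top"; returns the picture (480x640x3 uint8, red, green, blue); there is no depth.
- vision.camera_info(name): a dict with "fx", "fy", "cx", "cy" (pixels), "R" (3x3) and "t" (3): a world point X has camera coordinates R X + t. Camera axes: x right, y down, z forward; pixel columns grow to the right and rows downward; lengths in mm; the calibration is good to about 2 mm. A picture is of the moment at which its call begins. camera_info takes no time and is no camera call.
- bot.hand_in(): hands the job in; it is judged then, once.
The state is a dict: "t": time; "joint_pos": joint angles; "joint_velocities": joint speeds; "joint_torque": joint torques, N m; "tool_pos": TCP position; "tool_rot": TCP orientation; "wrist_force": force on the tool from outside, world axes, zero at the start; "ft_torque": the same for the moment, N m; "finger_gap": opening from 0.0 (shut) to 1.0 (fully open); "gripper_force": force on a finger pad.
Only numpy, scipy, OpenCV 4.12 (cv2) and the standard library are available. Lean on these libraries where they do the work, as an engineer would, in place of code of your own. Each camera call takes 0.05 s, during which the arm holds its last target. There are 200 camera calls.

TASK

One of the three filter plates in the stand has a small notch cut out of one corner, which marks its label end: draw that plate out by its other, plain end, so that the gripper stays off the label half. Hold it over the middle of the rubber mat, a hand's breadth or two (10 to 25 cm) above it, label face up: leaned back at least halfway (45 degrees) from upright, like a page on a lectern, and readable for someone at the far side of the bench, behind the row of sockets. Do not put it down on the way; finish still holding it there, keeping still, and leave the two spare plates in the stand and everything else where it is.

Things in the scene. Friction and masses are not known exactly. Their poses are not given: they have to be found in the camera images.
- plate: the notched filter plate: grey plastic, 120 long (y) x 10 thick (x) x 80 high (z), 63-126 g. Stands on a long edge in a stand slot, at any heading; draws straight up. Origin: centre of its underside; z up its height, +y along its length to the notched end, +x out of the label face. The -y half is the plain end, pleated on both faces
- label (a point): centre of the paper label (42 along plate y, 36 high), stuck on the plate's +x face only, in the notched half, at plate (5, 31, 38) mm. When the notch is at your upper right, you look at the label face
- notch (a point): centre of the notch, a 20 x 20 mm square cut out of the plate's upper corner at its +y end, at plate (0, 50, 70) mm
- blank1: spare filter plate of the same size, make and look, but with all four corners whole and no label; stands in another slot. Origin and axes as for the plate
- blank2: second spare filter plate, same as blank1
- rack: fixed black stand, 200 (x) x 140 (y), base 8 thick, turned to any heading; three open-topped slots 12.6 wide, 124 long (along its y), 18 deep, at stand x = -70, 0 and 70 mm; a plate in each, in any order, its underside 8 mm above the table. Slot walls reach 26 mm above the table. Origin: centre of underside
- mat: fixed flat rubber work mat, 180 x 180 x 4, lying on the table to the left or right, across from the stand, square to the table within 6 degrees, its x away from the robot. Origin: centre of underside
- lean (a point): a mere point in the air that moves with the plate, 300 mm above its underside (plate z = 300 mm), used to judge which way the plate leans
- driver: screwdriver lying between stand and mat, bystander
- socket: small steel socket, 28 across, 38 high, between stand and mat, bystander
- jar: jar with lid, 60 across, 80 high, bystander
- mug: mug, 80 across, 90 high, bystander
- wheel: black vacuum-cleaner wheel lying flat, 110 across, 34 high, bystander
- washer: steel washer, 40 across, 6 high, lying near a corner of the mat, bystander
There are look-alikes about, which are no part of the job. What is shaped like the plate but green is not meant.

How it is judged (in metres and radians):
On the way:
1. the notched plate has been drawn up clear of the stand in the gripper (height (world z) of plate above 0.045 m and contact force between plate and the fingers above 0.5 N and contact force between plate and rack below 0.1 N), for 0.1 s.
At the end, for the whole second after the job is handed in: Plate at rest in the fingers alone, gripped in its plain half; label face within 55 degrees of straight up, upper edge leaned back to the robot, length across within 50 degrees; label within 70 mm of the mat's centre, 0.09 to 0.32 m above the table; spares upright in their slots (angle between plate's own x axis and vertical below 0.97 rad and x of lean in the frame of mat below -0.015 m and angle between the y axis of plate and the y axis of mat, either way round below 0.87 rad and horizontal distance between label and mat below 0.07 m and height (world z) of label between 0.09 and 0.32 m and y of the grasp point in the frame of plate below -0.006 m and contact force between plate and the fingers above 1 N and contact force between plate and mat below 0.1 N and contact force between plate and rack below 0.1 N and contact force between plate and blank1 below 0.1 N and contact force between plate and blank2 below 0.1 N and linear speed of plate below 0.03 m/s and distance between each of blank1, blank2 and rack below 0.09 m and angle between each of blank1, blank2's own z axis and vertical below 0.2 rad); the arm keeps its last pose, push and grip.
It fails at once if a spare plate is pulled out of its slot or tipped (distance of any of blank1, blank2 from where it was at the start of the episode above 0.015 m or angle between any of blank1, blank2's own z axis and vertical above 0.25 rad).
It fails at once if a bystander on the bench is pushed away or knocked over (more than 30 mm) (distance of any of driver, socket, jar, mug, wheel, washer from where it was at the start of the episode above 0.03 m).
It fails at once if the labelled plate falls or is laid on the bench ((horizontal distance between plate and rack above 0.11 m and height (world z) of plate below 0.03 m) or (horizontal distance between plate and rack above 0.11 m and height (world z) of label below 0.05 m)).
It also fails if it takes over 35 s, if anything falls off the work surface, if the arm or the gripper's body presses on something with over 40 N, if the wrist force passes 120 N, or if a joint passes its speed limit or range.

## Working session

There is one attempt and no reset: what is moved stays moved. The work goes in short steps, Python scripts to look and compute and a tool call to move; the robot and the scene stay as the last step left them, time stands still between calls to the robot, and variables do not carry over. Pictures are saved under pics/ and viewed, at most 10 in all, crops included, and the job is handed in when it is done.

```bash
ls; mkdir -p pics; python3 - <<'E'
from station import bot, vision
import cv2, numpy as np
for n in ("top","side"):
    im=vision.grab_frame(n); cv2.imwrite(f"pics/{n}0.png",im[:,:,::-1]); np.save(f"pics/{n}0.npy",im)
    c=vision.camera_info(n); R=np.array(c["R"]);t=np.array(c["t"]); print(n,c["fx"],c["cx"],c["cy"],-R.T@t,R.round(3).tolist())
print(bot.pinch_z, bot.get_obs()["t"], np.round(bot.get_obs()["tool_rot"],3))
E
```

```text
pics
top 498.06408757817877 322.66069965005534 238.19991135070353 [ 205.95725547  -17.333677   1683.55678731] [[0.075, -0.997, -0.004], [-0.975, -0.072, -0.21], [0.209, 0.019, -0.978]]
side 515.2420135596046 318.80063008898395 237.17485558720017 [ 408.58852907 -905.40935644 1029.07352459] [[0.993, -0.115, 0.004], [-0.074, -0.664, -0.744], [0.088, 0.739, -0.668]]
18.700000000000003 0.1 [[-0.909  0.416 -0.   ]
 [ 0.416  0.909 -0.001]
 [-0.    -0.001 -1.   ]]
```

View pics/top0.png

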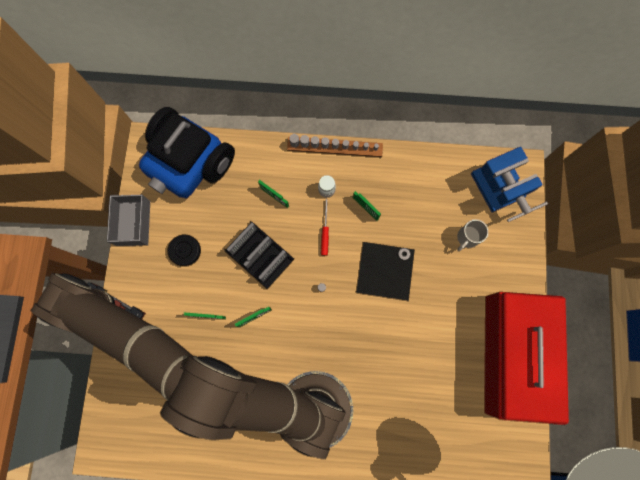

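View pics/side0.png

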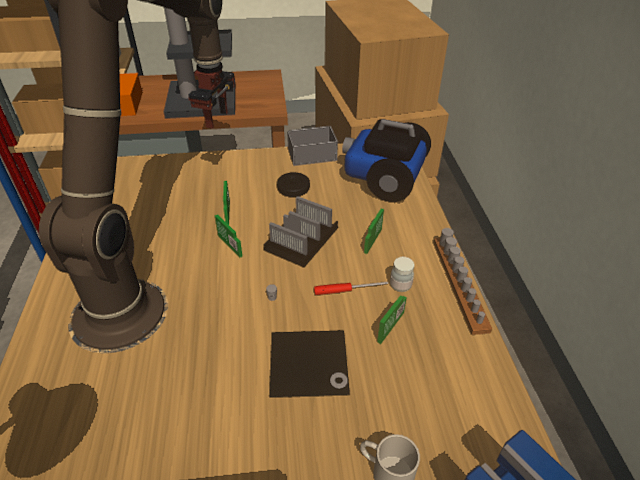

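The top view shows the stand at about (259,255) with three grey plates. The mat is at (385,271), the washer at (404,254), the socket at (321,287), the driver at (325,225), and the four green look-alikes are around them. The side view shows the stand at (300,235). I'll make a close crop of the stand in both views.

```bash
python3 - <<'E'
import cv2, numpy as np
a=cv2.imread("pics/top0.png")[210:300,215:305]; b=cv2.imread("pics/side0.png")[185:275,255:345]
f=lambda i: cv2.resize(i,(400,400),interpolation=cv2.INTER_CUBIC)
cv2.imwrite("pics/crop0.png",np.hstack([f(a),f(b)]))
E
```

```text
(no output)
```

View pics/crop0.png

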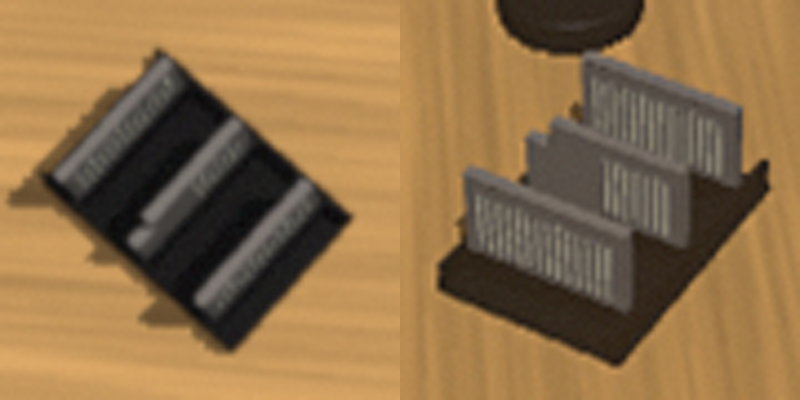

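The three candidates are the grey plates at top-view pixels (240,240), (258,250) and (273,265); the green ones are excluded. The middle plate has the notch at its lower-left end in the top view, near (248,263), and at its upper left in the side view. So the side camera sees its unlabelled back, which means the label face points to +x/+y and the plain end is at +x/-y. Next I'll zoom in to pick its corners.

```bash
python3 - <<'E'
import cv2, numpy as np
f=lambda i: cv2.resize(i,(400,400),interpolation=cv2.INTER_LANCZOS4)
a=cv2.imread("pics/top0.png")[230:270,238:278]; b=cv2.imread("pics/side0.png")[205:245,278:318]
g=lambda i: cv2.convertScaleAbs(f(i),alpha=1.4)
cv2.imwrite("pics/crop1.png",np.hstack([g(a),g(b)]))
E
cat > h.py <<'E'
import numpy as np
from station import vision
def ray(n,p):
    c=vision.camera_info(n);R=np.array(c["R"]);t=np.array(c["t"])
    return -R.T@t, R.T@np.array([(p[0]-c["cx"])/c["fx"],(p[1]-c["cy"])/c["fy"],1.])
def onz(n,p,z):
    o,d=ray(n,p); return o+d*(z-o[2])/d[2]
def tri(p,q):
    o,d=ray("top",p);u,e=ray("side",q)
    s=np.linalg.lstsq(np.c_[d,-e],u-o,rcond=None)[0]
    A,B=o+d*s[0],u+e*s[1]; return (A+B)/2,np.linalg.norm(A-B)
E
python3 - <<'E'
import cv2,numpy as np
from h import *
for n,(x0,x1,y0,y1) in {"top":(345,425,232,310),"side":(260,360,322,405)}.items():
    im=cv2.imread(f"pics/{n}0.png"); g=im.max(2)[y0:y1,x0:x1]
    m=(g<75).astype(np.uint8); c=max(cv2.findContours(m,0,2)[0],key=cv2.contourArea)[:,0,:]+[x0,y0]
    P=np.array([onz(n,p,4)[:2] for p in c],np.float32); print(n,cv2.minAreaRect(P))
E
```

```text
top ((468.7884521484375, -204.19857788085938), (176.79266357421875, 175.04788208007812), 85.5040283203125)
side ((469.47613525390625, -203.0276641845703), (178.6543426513672, 177.7982177734375), 85.40425872802734)
```

View pics/crop1.png

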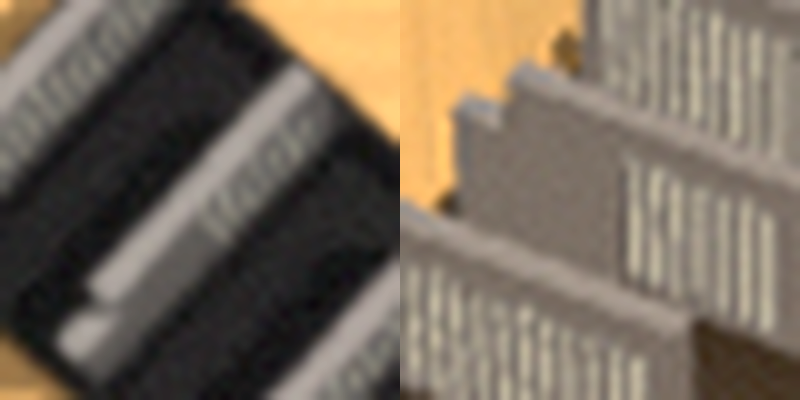

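```bash
python3 - <<'E'
import cv2,numpy as np
from h import *
# top-view: ridge of bright top face, sampled perpendicular on raw image, one line per plate
g=cv2.cvtColor(cv2.imread("pics/top0.png"),cv2.COLOR_BGR2GRAY).astype(np.float32)
a=np.array([247.35,258.55]);b=np.array([267.75,236.95])
A,B=onz("top",a,88),onz("top",b,88); print("top z88",A.round(1),B.round(1),np.linalg.norm(A-B))
u=(b-a)/np.linalg.norm(b-a); n=np.array([-u[1],u[0]])
s=np.arange(-4,4.01,.1)
for f in (.2,.35,.5,.65,.8):
    p=a+f*(b-a)+s[:,None]*n
    v=cv2.remap(g,p[:,0].astype(np.float32)[None],p[:,1].astype(np.float32)[None],cv2.INTER_LINEAR)[0]
    d=np.gradient(v); print(f,v[::5].round().astype(int), "rise",s[d.argmax()].round(2),"fall",s[d.argmin()].round(2))
for q in [(290.5,212.0),(319.3,223.0)]: print("side z88",onz("side",q,88).round(1))
# rack outline in top view (dark), plane z~26
k=cv2.imread("pics/top0.png")[215:295,220:300]; hsv=cv2.cvtColor(k,cv2.COLOR_BGR2HSV)
m=((hsv[...,1]<90)).astype(np.uint8); c=max(cv2.findContours(m,0,2)[0],key=cv2.contourArea)[:,0,:]+[220,215]
for z in (8,26): print(z,cv2.minAreaRect(np.array([onz("top",p,z)[:2] for p in c],np.float32)))
E
```

```text
top z88 [461.8 252.9  88. ] [538.2 193.8  88. ] 96.6141559129571
0.2 [ 14  14  18  29  43  67  90 111 118 118 114 103  89  75  68  65  65] rise -1.4 fall 2.0
0.35 [ 16  17  18  26  41  63  86 105 116 117 110  99  86  75  67  64  65] rise -1.2 fall 2.0
0.5 [ 17  16  19  25  43  67  91 106 115 119 114 105  93  92  93  93  88] rise -1.2 fall 1.8
0.65 [ 17  16  21  29  48  75  99 114 119 121 114 104  91  86  83  82  79] rise -1.9 fall 1.6
0.8 [ 26  27  31  41  58  80 101 114 117 117 111 101  91  86  86  87  89] rise -1.6 fall 1.5
side z88 [464.4 251.7  88. ]
side z88 [541.4 193.8  88. ]
8 ((492.5422668457031, 229.18490600585938), (197.24795532226562, 135.486572265625), 52.99216842651367)
26 ((489.46356201171875, 226.53665161132812), (195.12899780273438, 134.03111267089844), 52.9921760559082)
```

The mat centre is at about (469,-204), turned about -4.6°. The notched plate has +y at heading 143°, and its centre line is agreed by both views and the stand outline. I'll grasp at plate y=-28, which is world (516,212), with the tool x axis along plate +y.

The manual's scale: shifts go in shares of 250 mm and turns go in shares of 360 degrees. Converting my numbers, -40 mm / 250 = -0.16, -30 mm / 250 = -0.12, 6.2 degrees / 360 = 0.0172.

creep_tool(
  motion={"rows": [[-0.12, 0, 0, 0, 0, 0.0172], [-0.12, -0.04, 0, 0, 0, 0.0172], [-0.16, -0.048, 0, 0, 0, 0], [-0.16, -0.052, 0, 0, 0, 0], [-0.16, -0.052, 0, 0, 0, 0], [-0.16, -0.052, 0, 0, 0, 0], [-0.16, -0.052, 0, 0, 0, 0], [-0.16, -0.052, 0, 0, 0, 0], [-0.16, -0.052, 0, 0, 0, 0], [-0.12, -0.04, 0, 0, 0, 0], [0, 0, 0, 0, 0, 0], [0, 0, 0, 0, 0, 0]]},
  jaw=0.55,
  force=10,
)

```text
t: 1.6
tool_pos: [494.7, 266.4, 188.2]
tool_rot: [[-0.799, 0.601, -0.001], [0.601, 0.799, 0.0], [0.001, -0.0, -1.0]]
wrist_force: [0.1, -0.4, -0.0]
finger_gap: 0.551
gripper_force: 0.0
```

```bash
cat > e.py <<'E'
import numpy as np,sys
from station import bot
o=bot.get_obs();R=np.array(o["tool_rot"]);p=np.array(o["tool_pos"])
h=np.radians(143);X=np.array([np.cos(h),np.sin(h),0]);Z=np.array([0,0,-1.]);T=np.c_[X,np.cross(Z,X),Z]
from scipy.spatial.transform import Rotation as Q
g=np.array([515.6,212.4,float(sys.argv[1])])
print("tool d",(R.T@(g-p)).round(1),"rot",np.degrees(Q.from_matrix(R.T@T).as_rotvec()).round(1),"q",np.round(o["joint_pos"],1),"F",np.round(R.T@np.array(o["wrist_force"]),1),o["gripper_force"])
E
python3 e.py 49.3
```

```text
tool d [-49.2 -30.6 138.8] rot [-0.  -0.   0.1] q [-41.1  17.4   9.9 101.   -3.4  62.   23. ] F [-0.3 -0.3  0. ] 0.0
```

To row units: 40 mm / 250 = 0.16, -25 mm / 250 = -0.1.

creep_tool(
  motion={"rows": [[-0.1, -0.06, 0, 0, 0, 0], [-0.0968, -0.0624, 0, 0, 0, 0], [0, 0, 0.16, 0, 0, 0], [0, 0, 0.16, 0, 0, 0], [0, 0, 0, 0, 0, 0], [0, 0, 0, 0, 0, 0]]},
)

```text
t: 2.35
tool_pos: [516.6, 212.8, 109.6]
tool_rot: [[-0.8, 0.6, 0.001], [0.6, 0.8, 0.001], [-0.0, 0.001, -1.0]]
wrist_force: [0.3, -0.2, -0.1]
finger_gap: 0.549
gripper_force: 0.0
```

```bash
python3 e.py 49.3
python3 - <<'E'
from station import vision
import cv2,numpy as np
f=lambda i: cv2.resize(i,(400,400),interpolation=cv2.INTER_CUBIC)
a=vision.grab_frame("top");b=vision.grab_frame("side")
cv2.imwrite("pics/pre.png",np.hstack([f(a[205:285,225:305]),f(b[170:250,265:345])])[:,:,::-1])
E
```

```text
tool d [ 0.5 -1.  60.3] rot [0.1 0.  0.1] q [-35.7  21.8  10.7 106.5  -5.1  52.1  30.5] F [-0.3  0.   0.1] 0.0
```

View pics/pre.png

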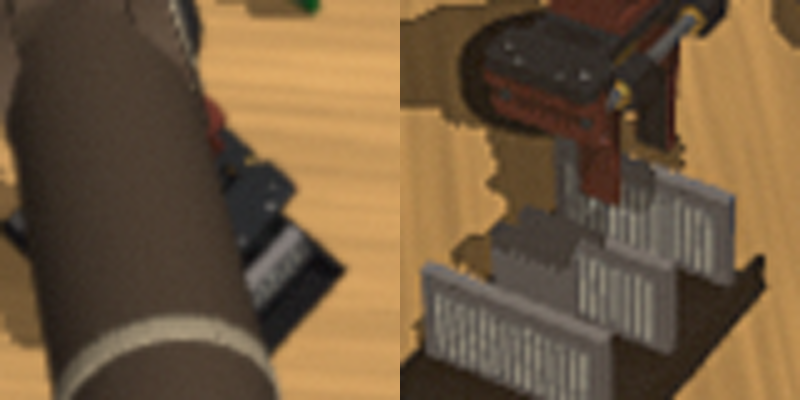

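The gripper straddles the middle plate over its plain part, with the near finger at crop (600,180) and the plate's plain end at (670,270). I'll descend and close gently.

To row units: 20 mm / 250 = 0.08, -1 mm / 250 = -0.004.

creep_tool(
  motion={"rows": [[0.002, -0.004, 0.08, 0, 0, 0], [0, 0, 0.08, 0, 0, 0], [0, 0, 0.08, 0, 0, 0], [0, 0, 0, 0, 0, 0], [0, 0, 0, 0, 0, 0]]},
)

```text
t: 3.08
tool_pos: [516.1, 211.6, 49.8]
tool_rot: [[-0.799, 0.601, 0.002], [0.601, 0.799, 0.001], [-0.001, 0.002, -1.0]]
wrist_force: [-0.1, -0.8, -0.0]
finger_gap: 0.55
gripper_force: 0.0
```

```bash
python3 e.py 49.3
```

```text
tool d [0.9 0.3 0.5] rot [0.1 0.  0. ] q [-34.9  26.3   9.9 109.4  -6.2  44.7  31.5] F [-0.4 -0.7  0. ] 0.0
```

creep_tool(
  motion={"rows": [[0, 0, 0, 0, 0, 0], [0, 0, 0, 0, 0, 0], [0, 0, 0, 0, 0, 0], [0, 0, 0, 0, 0, 0], [0, 0, 0, 0, 0, 0], [0, 0, 0, 0, 0, 0]]},
  jaw=0,
  force=5,
)

```text
t: 3.82
tool_pos: [515.3, 211.2, 48.5]
tool_rot: [[-0.799, 0.601, 0.0], [0.601, 0.799, 0.0], [0.0, 0.0, -1.0]]
wrist_force: [-0.3, 0.4, 0.9]
finger_gap: 0.11
gripper_force: 5.0
```

```bash
python3 e.py 49.3
```

```text
tool d [ 0.5  1.1 -0.8] rot [ 0. -0.  0.] q [-34.9  26.4   9.9 109.5  -6.2  44.7  31.5] F [ 0.5  0.1 -0.9] 4.998813718557358
```

The jaws stopped at 9.7 mm, the plate thickness, with almost no side load. I'll raise the grip force and draw the plate straight up.

To row units: -30 mm / 250 = -0.12, -25 mm / 250 = -0.1.

creep_tool(
  motion={"rows": [[0, 0, 0, 0, 0, 0], [0, 0, 0, 0, 0, 0], [0, 0, -0.02, 0, 0, 0], [0, 0, -0.032, 0, 0, 0], [0, 0, -0.048, 0, 0, 0], [0, 0, -0.08, 0, 0, 0], [0, 0, -0.1, 0, 0, 0], [0, 0, -0.12, 0, 0, 0], [0, 0, -0.12, 0, 0, 0], [0, 0, -0.12, 0, 0, 0], [0, 0, 0, 0, 0, 0], [0, 0, 0, 0, 0, 0]]},
  jaw=0,
  force=45,
)

```text
t: 5.32
tool_pos: [514.8, 211.0, 208.1]
tool_rot: [[-0.799, 0.601, -0.0], [0.601, 0.799, -0.0], [0.0, -0.0, -1.0]]
wrist_force: [0.6, -0.4, -1.6]
finger_gap: 0.106
gripper_force: 45.0
```

```bash
python3 e.py 209
python3 - <<'E'
from station import vision
import cv2,numpy as np
b=vision.grab_frame("side")
cv2.imwrite("pics/lift.png",cv2.resize(b[110:260,230:380],(600,600),interpolation=cv2.INTER_CUBIC)[:,:,::-1])
E
```

```text
tool d [ 0.2  1.6 -0.9] rot [-0. -0.  0.] q [-36.7  15.8  11.7 100.3  -3.5  64.2  29.2] F [-0.7  0.   1.6] 44.9942421913147
```

View pics/lift.png

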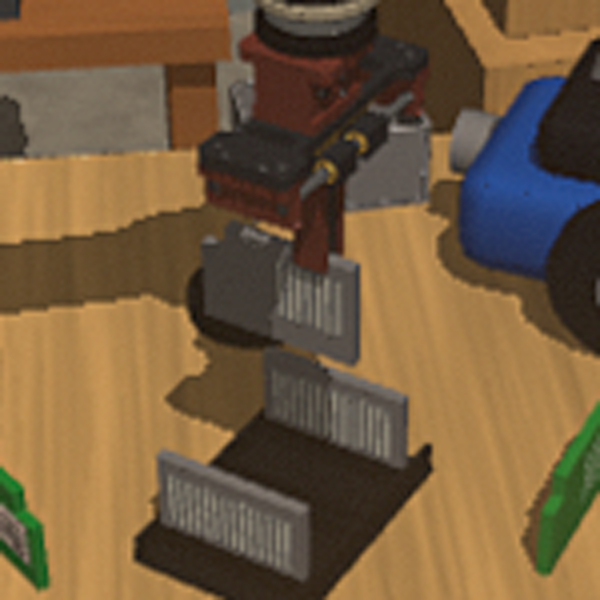

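The notched plate hangs from its plain end, clear of the stand, and both spares are still upright. Next I'll yaw +57.6° about tool z, then carry the plate across to the mat.

To row units: 9.6 degrees / 360 = 0.0267.

```bash
cat > f.py <<'E'
import numpy as np
from station import bot
from scipy.spatial.transform import Rotation as Q
o=bot.get_obs();R=np.array(o["tool_rot"]);p=np.array(o["tool_pos"])
th=np.radians(57);m=np.radians(-4.6)
mx=np.array([np.cos(m),np.sin(m),0]);y=np.array([-np.sin(m),np.cos(m),0]);up=np.array([0,0,1.])
x=np.cos(th)*mx+np.sin(th)*up; z=-np.sin(th)*mx+np.cos(th)*up
T=np.c_[y,x,-z]; L=np.array([469,-204,215.]); g=L-5*x-59*y+3*z
lab=p+R@np.array([59,5,3.])   # label from tool pose: plate y=tool x, plate x=tool y, plate z=-tool z
print("d",(R.T@(g-p)).round(1),"rot",np.degrees(Q.from_matrix(R.T@T).as_rotvec()).round(1),"q",np.round(o["joint_pos"],1),"label",lab.round(1),"xang",np.degrees(np.arccos(R[2,1])).round(1),"gap",o["finger_gap"],o["gripper_force"])
E
```

creep_tool(
  motion={"rows": [[0, 0, 0, 0, 0, 0.0267], [0, 0, 0, 0, 0, 0.0267], [0, 0, 0, 0, 0, 0.0267], [0, 0, 0, 0, 0, 0.0267], [0, 0, 0, 0, 0, 0.0267], [0, 0, 0, 0, 0, 0.0267], [0, 0, 0, 0, 0, 0]]},
)

```text
t: 6.25
tool_pos: [514.6, 210.9, 207.3]
tool_rot: [[0.078, 0.997, -0.002], [0.997, -0.078, -0.001], [-0.001, -0.002, -1.0]]
wrist_force: [0.0, 0.5, -0.5]
finger_gap: 0.106
gripper_force: 45.0
```

```bash
python3 f.py
```

```text
d [-476.2  -18.3   -4.4] rot [-57.1   0.    0.1] q [-44.3  16.3  21.3 100.8  -6.5  64.2 -25.4] label [524.2 269.3 204.2] xang 90.1 gap 0.1057131131060562 44.99522387981415
```

creep_tool(
  motion={"rows": [[-0.1, -0.008, 0, 0, 0, 0], [-0.18, -0.008, -0.008, 0, 0, 0], [-0.192, -0.008, -0.008, 0, 0, 0], [-0.192, -0.008, -0.008, 0, 0, 0], [-0.192, -0.008, -0.008, 0, 0, 0], [-0.192, -0.008, -0.008, 0, 0, 0], [-0.192, -0.008, 0, 0, 0, 0], [-0.192, -0.008, 0, 0, 0, 0], [-0.192, -0.008, 0, 0, 0, 0], [-0.18, 0, 0, 0, 0, 0], [-0.1, 0, 0, 0, 0, 0], [0, 0, 0, 0, 0, 0]]},
)

```text
t: 7.75
tool_pos: [457.3, -264.8, 218.3]
tool_rot: [[0.082, 0.997, -0.001], [0.997, -0.082, -0.001], [-0.001, -0.001, -1.0]]
wrist_force: [0.1, 0.3, -0.7]
finger_gap: 0.105
gripper_force: 45.0
```

```bash
python3 f.py
```

```text
d [2.6 1.6 5.8] rot [-57.    0.1  -0.1] q [ -6.9  14.   38.6 104.5  -9.6  64.8  30.3] label [ 467.1 -206.4  215.2] xang 90.0 gap 0.10527466482805245 44.994115233421326
```

To row units: -8 degrees / 360 = -0.0222.

creep_tool(
  motion={"rows": [[0, 0, 0, -0.0167, 0, 0], [0, 0, 0, -0.0222, 0, 0], [0, 0, 0, -0.0222, 0, 0], [0, 0, 0, -0.0222, 0, 0], [0, 0, 0, -0.0222, 0, 0], [0, 0, 0, -0.0222, 0, 0], [0, 0, 0, -0.0167, 0, 0], [0, 0, 0, -0.0139, 0, 0], [0, 0, 0, 0, 0, 0], [0, 0, 0, 0, 0, 0]]},
)

```text
t: 9.0
tool_pos: [463.9, -268.4, 257.2]
tool_rot: [[0.064, 0.641, 0.765], [0.998, -0.046, -0.044], [0.007, 0.766, -0.643]]
wrist_force: [-0.6, 0.1, -1.0]
finger_gap: 0.108
gripper_force: 45.0
```

```bash
python3 f.py
```

```text
d [  5.4 -37.7  24.8] rot [-7.  -1.   0.2] q [-16.3 -16.8  56.5 139.1 -59.1  19.   92. ] label [ 473.1 -209.9  259.6] xang 40.0 gap 0.10848390713513212 44.99235391616821
```

The lean has reached 50° (face 40° from up), but joints 2 and 5 are at their range ends. I'll ease off the limits by leaning 5° less and moving slightly forward and down.

To row units: 10 mm / 250 = 0.04, 8 mm / 250 = 0.032, 2 degrees / 360 = 0.0056.

creep_tool(
  motion={"rows": [[0, -0.008, 0.04, 0.0056, 0, 0], [0, -0.008, 0.04, 0.0056, 0, 0], [0, -0.008, 0.04, 0.0028, 0, 0], [0, -0.004, 0.032, 0, 0, 0], [0, 0, 0, 0, 0, 0], [0, 0, 0, 0, 0, 0]]},
)

```text
t: 9.75
tool_pos: [487.5, -269.3, 226.8]
tool_rot: [[0.063, 0.705, 0.706], [0.998, -0.049, -0.039], [0.007, 0.708, -0.707]]
wrist_force: [-0.4, -0.9, -0.2]
finger_gap: 0.106
gripper_force: 45.0
```

```bash
python3 f.py
```

```text
d [  5.  -30.5 -10.2] rot [-12.   -1.    0.3] q [-27.9 -10.5  66.7 136.5 -58.3  19.6  89.1] label [ 496.8 -210.7  228.6] xang 45.0 gap 0.10564454547786217 44.99200880527496
```

To row units: -3 mm / 250 = -0.012, -2 mm / 250 = -0.008, -3.5 degrees / 360 = -0.0097.

creep_tool(
  motion={"rows": [[0, -0.012, -0.012, 0, -0.0097, 0.0097], [0, -0.012, -0.012, 0, -0.0097, 0.0097], [0, -0.008, -0.008, -0.0056, 0, 0], [0, -0.008, -0.008, -0.0056, 0, 0], [0, 0, 0, 0, 0, 0], [0, 0, 0, 0, 0, 0], [0, 0, 0, 0, 0, 0]]},
)

```text
t: 10.62
tool_pos: [469.3, -270.6, 239.2]
tool_rot: [[0.228, 0.65, 0.725], [0.974, -0.162, -0.161], [0.013, 0.742, -0.67]]
wrist_force: [0.5, -0.5, -1.3]
finger_gap: 0.108
gripper_force: 45.0
```

```bash
python3 f.py
python3 - <<'E'
from station import vision
import cv2,numpy as np
a=vision.grab_frame("top");b=vision.grab_frame("side")
cv2.imwrite("pics/end.png",np.hstack([cv2.resize(a[180:330,300:450],(400,400)),cv2.resize(b[120:420,170:470],(400,400))])[:,:,::-1])
E
```

```text
d [  5.3 -27.9   9.2] rot [-9.   6.4 -5.8] q [-14.6 -14.9  46.9 141.6 -59.2   7.3  78.7] label [ 488.2 -214.4  241.7] xang 42.1 gap 0.10781517995837898 44.99226093292236
```

View pics/end.png

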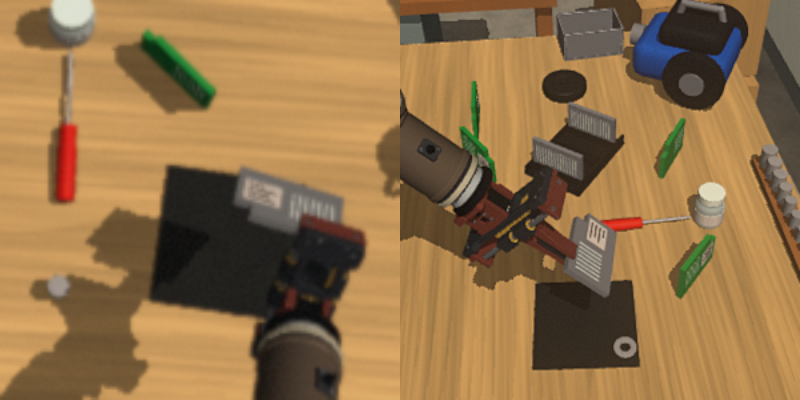

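The label faces up, with the plate leaning to the robot over the mat. Joints 5 and 6 sit at their limits, so I'll ease forward and down a little.

To row units: 8 mm / 250 = 0.032, 6.7 mm / 250 = 0.0268.

creep_tool(
  motion={"rows": [[0.016, -0.008, 0.032, 0, 0, 0], [0.016, -0.008, 0.032, 0, 0, 0], [0.02, -0.0108, 0.0268, 0, 0, 0], [0, 0, 0, 0, 0, 0], [0, 0, 0, 0, 0, 0], [0, 0, 0, 0, 0, 0], [0, 0, 0, 0, 0, 0]]},
)

```text
t: 11.6
tool_pos: [479.3, -263.6, 232.1]
tool_rot: [[0.221, 0.663, 0.715], [0.975, -0.165, -0.149], [0.019, 0.73, -0.683]]
wrist_force: [-0.4, 0.7, 0.0]
finger_gap: 0.108
gripper_force: 45.0
```

```bash
python3 f.py
```

```text
d [ -3.7 -28.   -1.3] rot [-10.    5.8  -5.9] q [-17.8 -13.4  48.8 141.  -59.1   7.3  77.5] label [ 497.8 -207.4  234.8] xang 43.1 gap 0.10769134176728182 44.99206602573395
```

To row units: 6 mm / 250 = 0.024, 4 mm / 250 = 0.016, -2 degrees / 360 = -0.0056.

creep_tool(
  motion={"rows": [[0, 0, 0.024, 0, 0.0056, -0.0056], [0, -0.008, 0.024, 0, 0.0056, -0.0056], [0, -0.008, 0.016, 0, 0, 0], [0, 0, 0, 0, 0, 0], [0, 0, 0, 0, 0, 0], [0, 0, 0, 0, 0, 0], [0, 0, 0, 0, 0, 0]]},
)

```text
t: 12.48
tool_pos: [488.1, -265.2, 218.2]
tool_rot: [[0.124, 0.676, 0.727], [0.992, -0.096, -0.08], [0.015, 0.731, -0.682]]
wrist_force: [-1.4, 0.0, -0.7]
finger_gap: 0.108
gripper_force: 45.0
```

```bash
python3 f.py
```

```text
d [ -0.9 -24.1 -17.4] rot [-10.    1.5  -2.3] q [-35.9 -16.6  69.6 140.1 -59.1   8.8  87.1] label [ 501.  -207.4  220.7] xang 43.0 gap 0.10833700698693326 44.992239475250244
```

To row units: 8 mm / 250 = 0.032, -2 mm / 250 = -0.008, 1 degrees / 360 = 0.0028.

creep_tool(
  motion={"rows": [[0, 0.032, -0.008, 0.0014, 0, 0], [0.004, 0.032, -0.008, 0.0028, 0, 0], [0, 0, 0, 0, 0, 0], [0, 0, 0, 0, 0, 0], [0, 0, 0, 0, 0, 0], [0, 0, 0, 0, 0, 0]]},
)

```text
t: 13.22
tool_pos: [496.3, -264.7, 232.5]
tool_rot: [[0.123, 0.694, 0.709], [0.992, -0.098, -0.077], [0.016, 0.713, -0.701]]
wrist_force: [0.1, 0.7, -0.0]
finger_gap: 0.107
gripper_force: 45.0
```

```bash
python3 f.py
```

```text
d [ -2.6 -40.4 -12.6] rot [-11.5   1.4  -2.3] q [-25.5 -11.1  60.1 137.2 -56.6  14.8  81.4] label [ 509.2 -206.9  234.9] xang 44.5 gap 0.10684126352303062 44.99216616153717
```

All joints are now clear of their limits, the lean is 45.5° and the label is 40 mm from the mat centre. One last check in the picture for slip, then I'll hand in.

```bash
python3 - <<'E'
from station import vision
import cv2,numpy as np
from h import *
print(onz("top",(398.2,251.2),241.7).round(1),"expected at that time 488.2 -214.4")
a=vision.grab_frame("top");b=vision.grab_frame("side")
cv2.imwrite("pics/end2.png",np.hstack([cv2.resize(a[210:290,350:430],(400,400)),cv2.resize(b[240:380,270:410],(400,400))])[:,:,::-1])
E
```

```text
[ 491.8 -213.8  241.7] expected at that time 488.2 -214.4
```

View pics/end2.png

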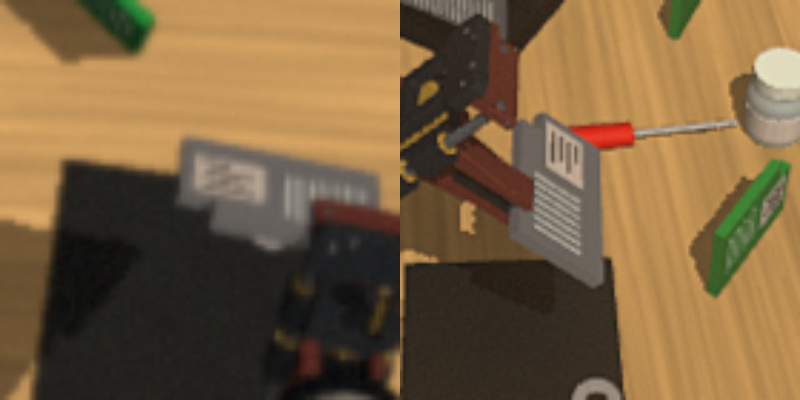

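The label (top crop (230,180)) faces up, the notch is toward the robot at the +y end, the plate hasn't slipped, and the fingers are on the plain half only. Handing in.

```bash
python3 f.py; python3 -c "
from station import bot
print(bot.hand_in())"
```

```text
d [ -2.6 -40.6 -12.6] rot [-11.5   1.4  -2.3] q [-25.5 -11.1  60.1 137.1 -56.6  14.8  81.4] label [ 509.3 -206.9  235. ] xang 44.5 gap 0.10743598698422865 44.99225556850433
the job is handed in; nothing more can be done
None
```

The job is handed in (no verdict was returned): the notched plate is held still by its plain end over the mat, leaned back about 45.5° with the label up and facing the sockets, and the label is about 40 mm from the mat's centre and 235 mm above the table.

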